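# Flip the bronze seal retainer over the ramp step

## Task

Lay the bronze seal retainer, seal side up, on the narrow upper slope of the flip ramp with one of its short edges resting on the step, and let go of it. Then tip it end over end across the step so that it comes down the lower ramp on its seal side, and leave it lying flat on the landing pad, seal side down, square and pushed up against the end stop. Leave the piston, the ceramic roller and the stud bolt where they stand.

Things in the scene. Friction and masses are not known exactly. Their poses are not given: they have to be found in the camera images.
- retainer: bronze seal retainer: flat plate 90 mm long (its x), 64 wide (its y; grip across this), 12 thick (its z), 0.3 to 0.6 kg, with a 34 mm bore through the centre and four dark bolt spots. +z face = seal side, with a black rubber ring round the bore; the other face is plain. Origin: centre of the plain face. Starts flat on the bench, seal side up, any yaw
- retainer_mid (a point): centre of the retainer, midway through its thickness (6 mm above its origin along its z); same axes
- ramp: fixed flip ramp, 96 mm wide, nothing on it moves. Origin: on the bench, mid width, under the foot of the lower ramp; x = downhill (level), y = across, z = up. From high to low: narrow upper slope, step, lower ramp (both slopes fall at 40 degrees towards +x), level landing pad, end stop; x from -130 to 128 mm. Bare steel: the retainer slides down it, slowly, and may stop half on the pad
- step (a point): middle of the inner corner where the upper slope meets the foot of the step (ramp frame x -89, z 69 mm); ramp axes. The upper slope is a board 44 mm wide, without sides, reaching 55 mm uphill from here. A retainer resting here has its centre 45 mm uphill along the slope and 6 mm off its surface; 10 mm each side and its top 35 mm overhang the board
- step_edge (a point): middle of the step's upper edge (ramp frame x -80, z 80 mm), over which the retainer tips; ramp axes. The step rises 14 mm square to the upper slope and faces uphill. From this edge the lower ramp falls 105 mm along the slope to the pad at ramp x 0, z 12 mm
- pad (a point): point on the level landing pad's surface (ramp frame x 75, z 12 mm), 45 mm before the end stop: the retainer's centre is over it when it is home; ramp axes. The pad runs from ramp x 0 to the upright end stop's face at x 120 mm (stop's top at z 34). Yellow side rails, inner faces 76 mm apart, stand 12 mm above the pad and 10 mm off the lower ramp
- piston: scuffed steel tensioner piston standing upright, 52 mm across, 75 mm tall; origin under its centre; loose, a bystander
- roller: white ceramic bearing roller standing on end, 42 mm across, 52 mm tall; origin under its centre; loose, a bystander
- stud: black-oxide stud bolt lying down, 240 mm long (its x), 24 mm thick with two 36 mm nuts; origin under its centre; loose, a bystander
Things that resemble listed ones, but are neither listed nor needed, are in the scene too. Leave any green or turquoise look-alike of the retainer alone.

How it is judged:
On the way, in this order (a step that is already met when the one before it is completed fails the run):
1. the retainer lies on the upper slope against the step, seal side up, let go (contact force between the fingers and retainer below 0.2 N and angle between retainer_mid's own z axis and vertical between 0.6 and 0.8 rad and distance between retainer_mid and step below 0.056 m and x of retainer_mid in the frame of ramp below -0.1 m and angle between the y axis of retainer_mid and the y axis of ramp, either way round below 0.25 rad and linear speed of retainer below 0.03 m/s), for 0.2 s.
2. it turns over the step, past upright, onto its seal side (angle between retainer_mid's own z axis and vertical above 1.8 rad and distance between retainer_mid and step below 0.075 m).
At the end, for the whole second after the job is handed in: The retainer lies at rest flat on the landing pad (within 0.1 rad), seal side down, between the rails, long axis along the ramp within 0.15 rad, its leading edge against the end stop (centre within 7 mm of home along the ramp), and untouched (angle between retainer_mid's own z axis and vertical above 3.04 rad and x of retainer_mid in the frame of ramp between 0.068 and 0.081 m and y of retainer_mid in the frame of ramp between -0.012 and 0.012 m and z of retainer_mid in the frame of ramp below 0.023 m and angle between the y axis of retainer_mid and the y axis of ramp, either way round below 0.15 rad and linear speed of retainer below 0.01 m/s).
It fails at once if the piston, the roller or the stud bolt is moved more than 20 mm (distance of any of piston, roller, stud from where it was at the start of the episode above 0.02 m).
It also fails if it takes over 67 s, if anything falls off the work surface, if the arm or the gripper's body presses on something with over 40 N, if the wrist force passes 120 N, or if a joint passes its speed limit or range.

## Robot

A 7-joint arm with a two-finger parallel gripper is mounted at the origin on the work surface. World frame = base frame: x ahead of the robot, y to its left, z up, the work surface at z = 0. Lengths are in m, angles in rad, forces in N, time in s.
With the tool pointing down it reaches from about 0.425 to 0.925 m from the base axis. Payload 6.8 kg.
Tool frame: the origin (TCP) lies between the finger pads; the fingertips stand 14 mm ahead of it and the grasp point (between the pads) lies 5 mm behind it; z points along the fingers, y is the line along which they close (so a half turn about z gives the same grasp; the last joint's range is limited). The gripper opens to 85 mm and grips with 20 to 120 N. Pads are 22 mm wide; open, the fingers measure 114 mm over their backs; the gripper's body (76 mm by 85 mm) begins 54 mm behind the grasp point. The pads swing forward as they close: fully open they stand 13 mm farther back than shut.
Start: joints at [-1.372, 0.477, 0.022, 1.555, -0.011, 1.109, -0.083], TCP at [0.204, 0.643, 0.245] pointing down, gripper open.
Joint ranges: [-2.96, 2.96], [-0.34, 2.1], [-1.41, 1.46], [0.24, 2.44], [-1.37, 4.51], [0.17, 1.92], [-2.96, 2.96]. Speed limits (rad/s): [2.39, 2.39, 3.14, 3.14, 3.14, 3.14, 3.14].

## Interface

Orientations are given as a rotation vector (axis times angle).
In Python, from bench import r, eyes, ticket gives the robot as it stands. The module is installed in compiled form; this text tells all that it offers.
- The arm moves only by the tool arm_command, never from a script. Its argument "plan" is text: rows parted by semicolons, each of 4 numbers parted by spaces: the shift along the tool's x, y, z in m, then the turn about the tool's z in degrees. In form: tx ty tz yaw; .... A call has 1 to 20 rows; each row shifts and turns the commanded pose from where the row before left it, along the tool's axes as they then stand; what a row does not reach is not made up. A row lasts 1/8 s, in which the tool goes at most 62.5 mm and 10.7 degrees, less where a joint would pass 70% of its speed; a pose out of reach is approached as far as the arm can. A call is refused whole if a number of a shift passes 0.0625 or a number of a turn 10.7, either way. A call with a gripper value outside its range is refused whole. "hand" is the closure, from -1 (fully open) to 1 (shut), set as the call begins (left out, the last holds). The fingers move at their own pace and stop on an object; "grip_force" is the grip in N (left out, the last holds). Time passes only in rows, so rows that do not move let the fingers close. It gives the time, the measured TCP pose, the force, the opening and the grip force at its end, in the units of the state.
- r.get_obs(): the state, without advancing time (a new reading comes with each control period).
- eyes.grab_frame(name): name is "side" or "top" or "wrist"; returns (picture, depth): 384x512x3 uint8, red, green, blue; 384x512 float32, m along the optical axis (not along the pixel's ray), 0 where there is no reading.
- eyes.calibration(name): a dict with "fov_y" (degrees; the focal length in pixels is half the picture's height over the tangent of half this angle, whatever the lens; pixels are square), "cx", "cy" (the principal point, pixels), "origin" and "attitude" of the camera in the world; the wrist camera has in their place "tool_from_camera" (4x4, takes a point from camera to tool coordinates, whose origin is the TCP and whose axes are the flange's). Camera axes: x right, y up, looking along -z (the intrinsics and any distortion apply to the point x, -y, -z); pixel columns grow to the right and rows downward; lengths in m; the calibration is good to about 2 mm. A picture is of the moment at which its call begins: read the wrist's pose just before it. calibration takes no time and is no camera call.
- ticket.hand_in(): hands the job in; it is judged then, once.
The state is a dict: "clock": time; "joints": joint angles; "qvel": joint speeds; "tau": joint torques, N m; "tcp_pos": TCP position; "orientation": TCP orientation; "contact_force": force on the tool from outside, world axes, zero at the start; "moment": the same for the moment, N m; "grip_width": finger opening in m; "gripper_force": force on a finger pad.
Only numpy, scipy, OpenCV 4.12 (cv2) and the standard library are available. Lean on these libraries where they do the work, as an engineer would, in place of code of your own. Each camera call takes 0.05 s, during which the arm holds its last target. There are 200 camera calls.

## Working session

There is one attempt and no reset: what is moved stays moved. The work goes in short steps, Python scripts to look and compute and a tool call to move; the robot and the scene stay as the last step left them, time stands still between calls to the robot, and variables do not carry over. Pictures are saved under pics/ and viewed, at most 10 in all, crops included, and the job is handed in when it is done.

Besides the shell and the picture viewer there is one more tool, called after "Request:" as name(argument=value, ...) on one line, values as JSON. arm_command: Moves the arm, as the interface text tells. Its arguments: {"type":"object","properties":{"plan":{"type":"string"},"hand":{"type":"number"},"grip_force":{"type":"number"}},"required":["plan"]}

```bash
mkdir -p pics; python3 - <<'E'
from bench import r,eyes,ticket
import cv2,numpy as np
o=r.get_obs();print({k:np.round(v,3) for k,v in o.items()})
for n in("top","side","wrist"):
    p,d=eyes.grab_frame(n);cv2.imwrite(f"pics/{n}0.png",p[:,:,::-1]);np.savez(f"{n}0.npz",p=p,d=d);print(n,eyes.calibration(n))
a=[cv2.imread(f"pics/{n}0.png") for n in("top","side")]
E
```

```text
{'clock': np.float64(0.0), 'joints': array([-1.372,  0.478,  0.022,  1.556, -0.012,  1.109, -0.083]), 'qvel': array([-0.   , -0.001,  0.002,  0.001, -0.   ,  0.003, -0.001]), 'tau': array([-1.0000e-03, -5.9645e+01,  1.6080e+00, -2.8120e+01,  1.3000e-02,
        9.0000e-03, -0.0000e+00]), 'tcp_pos': array([0.204, 0.643, 0.244]), 'orientation': array([-4.800e-01, -3.105e+00,  3.000e-03]), 'contact_force': array([ 0.301, -0.318, -0.382]), 'moment': array([0.002, 0.019, 0.009]), 'gripper_force': np.float64(0.0), 'grip_width': np.float64(0.085)}
top {'fov_y': 43.43229393040541, 'cx': 252.69270830225733, 'cy': 191.68731329809503, 'origin': array([0.37515479, 0.04952154, 1.37409613]), 'attitude': array([ 0.12228846, -0.08774718, -1.58693626])}
side {'fov_y': 57.82363563683159, 'cx': 257.53988739994463, 'cy': 189.41893054184726, 'origin': array([0.22714839, 0.5263179 , 0.60293917]), 'attitude': array([ 0.33900814, -1.03324398, -2.30516262])}
wrist {'fov_y': 66.10631655116221, 'cx': 257.1380620203163, 'cy': 192.42965020663044, 'tool_from_camera': array([[ 1.75438263e-04,  9.61166155e-01,  2.75970274e-01,
         7.05621787e-02],
       [ 9.99999978e-01, -1.37581174e-04, -1.56538205e-04,
        -4.63067919e-04],
       [-1.12490910e-04,  2.75970295e-01, -9.61166158e-01,
        -1.29003230e-01],
       [ 0.00000000e+00,  0.00000000e+00,  0.00000000e+00,
         1.00000000e+00]])}
```

View pics/top0.png

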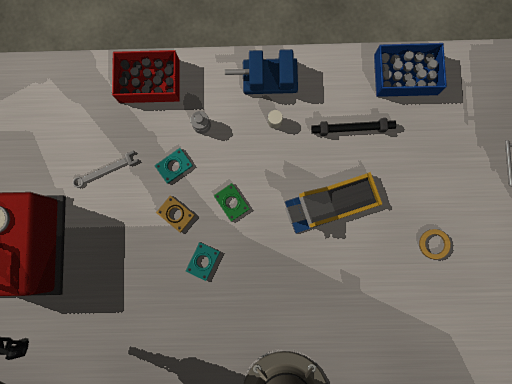

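View pics/side0.png

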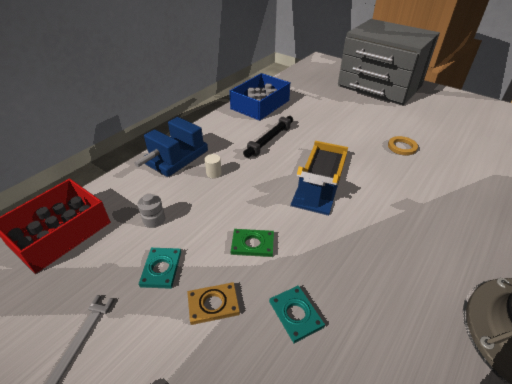

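```bash
cat > h.py <<'E'
import numpy as np,cv2
from scipy.spatial.transform import Rotation as R
from bench import r,eyes,ticket
def cloud(n,d,o=None):
    c=eyes.calibration(n);h,w=d.shape;f=h/2/np.tan(np.radians(c["fov_y"])/2)
    v,u=np.mgrid[:h,:w];P=np.stack([(u-c["cx"])/f*d,-(v-c["cy"])/f*d,-d],-1)
    if n=="wrist":
        T=c["tool_from_camera"];P=P@T[:3,:3].T+T[:3,3]
        return P@R.from_rotvec(o["orientation"]).as_matrix().T+o["tcp_pos"]
    return P@R.from_rotvec(c["attitude"]).as_matrix().T+c["origin"]
def grab(n):
    o=r.get_obs();p,d=eyes.grab_frame(n);W=cloud(n,d,o);W[d==0]=np.nan;return p,W
def load(n):
    z=np.load(n+"0.npz");W=cloud(n,z["d"],r.get_obs());W[z["d"]==0]=np.nan;return z["p"],W
E
python3 - <<'E'
from h import *
for n,s,rb in(("top",(177,213),[280,170,390,240]),("side",(213,301),[285,135,355,215])):
    p,W=load(n)
    hsv=cv2.cvtColor(p,cv2.COLOR_RGB2HSV)
    y,x=s;print(n,"bench z",[np.round(W[b,a],3) for a,b in((250,300),(330,280))] )
    u,v=s;m=cv2.inRange(hsv,(8,90,60),(28,255,255));m[:,:u-45]=0;m[:,u+45:]=0;m[:v-40]=0;m[v+40:]=0
    q=W[m>0];q=q[np.isfinite(q[:,0])];print(len(q),np.round(np.percentile(q[:,2],[5,50,95]),4))
    q=q[abs(q[:,2]-np.percentile(q[:,2],60))<.003]
    rc=cv2.minAreaRect((q[:,:2]*1000).astype(np.float32));print("rect",rc,"z",q[:,2].mean())
    a,b,c,d=rb;Q=W[b:d,a:c].reshape(-1,3);Q=Q[np.isfinite(Q[:,0])];Q=Q[Q[:,2]>.008];print("ramp",len(Q),Q.min(0),Q.max(0),np.nanmedian(Q,0))
    np.save(n+"ramp.npy",Q)
p,W=load("side");c=cv2.resize(cv2.imread("pics/side0.png")[120:330,170:370],(800,600)[:2] if 0 else (571,600));cv2.imwrite("pics/crop1.png",c)
E
```

```text
top bench z [array([0.255, 0.091, 0.001]), array([ 0.306, -0.134,  0.003])]
535 [0.0053 0.0119 0.0165]
rect ((500.6585388183594, 301.2197570800781), (90.3670425415039, 63.94707489013672), 50.060569763183594) z 0.012354755702097228
ramp 2975 [ 0.43373407 -0.29902717  0.008009  ] [ 6.15775623e-01 -3.14572514e-04  1.07038348e-01] [ 0.52298692 -0.14681774  0.02354082]
side bench z [array([ 0.451,  0.249, -0.001]), array([ 0.35 ,  0.116, -0.   ])]
1347 [0.0027 0.0117 0.0134]
rect ((500.83697509765625, 299.3733215332031), (89.8770980834961, 65.770263671875), 50.15122604370117) z 0.011807783404081552
ramp 2446 [ 0.44050815 -0.28142735  0.00800607] [ 0.60370679 -0.01202633  0.10695411] [ 0.51477338 -0.08400268  0.02327765]
```

View pics/crop1.png

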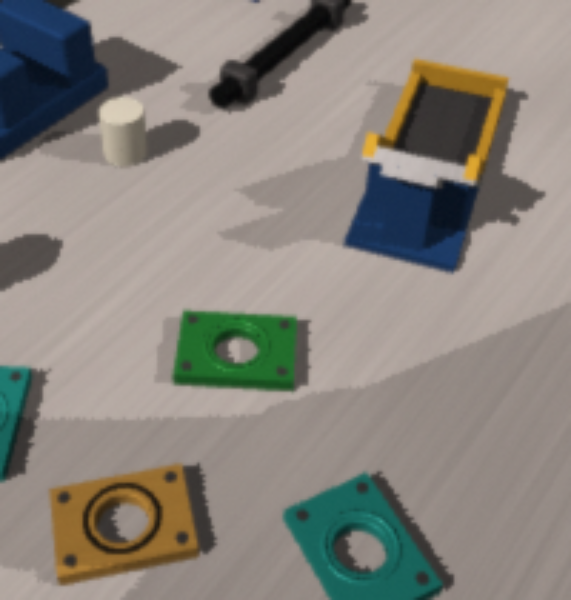

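The bronze plate at side (213,301) and top (177,213) carries the black ring, so it is the retainer. The look-alikes I rejected are turquoise at top (174,166) and (205,261), green at (233,203), and the orange ring at (435,244). In the crop, the ramp's blue, uphill end faces the camera.

```bash
cat > fit.py <<'E'
from h import *
from scipy.optimize import least_squares
def hm(x,y):
    t=np.tan(np.radians(40));z=np.full_like(x,np.nan);a=abs(y)
    z=np.where((x>-131)&(x<-89)&(a<22),69+(-89-x)*t,z)
    z=np.where((x>-80)&(x<0)&(a<38),12-x*.85,z)
    z=np.where((x>-80)&(x<0)&(a>=38)&(a<48),12-x*.85+13,z)
    z=np.where((x>=0)&(x<120)&(a<38),12,z);z=np.where((x>=0)&(x<120)&(a>=38)&(a<48),24,z)
    return np.where((x>=120)&(x<128)&(a<48),34,z)
def run(Q):
    def res(p):
        c,s=np.cos(p[2]),np.sin(p[2]);d=Q[:,:2]*1000-p[:2];z=hm(c*d[:,0]+s*d[:,1],-s*d[:,0]+c*d[:,1])
        return np.nan_to_num(np.clip(abs(z-Q[:,2]*1000),0,12),nan=12)
    from scipy.optimize import minimize
    best=None
    for y0 in(-100,-130):
      for a in(-80,-70):
        o=minimize(lambda p:res(p).mean(),[490,y0,np.radians(a)],method="Nelder-Mead",options=dict(initial_simplex=np.array([[490,y0,np.radians(a)],[520,y0,np.radians(a)],[490,y0-30,np.radians(a)],[490,y0,np.radians(a+8)]]),maxiter=600))
        if best is None or o.fun<best.fun:best=o
    return best
if __name__=="__main__":
    for n in("top","side"):
        Q=np.load(n+"ramp.npy");b=run(Q);print(n,b.x[:2],np.degrees(b.x[2]),b.fun)
        P=b.x;c,s=np.cos(P[2]),np.sin(P[2])
        for x in(-140,-120,-43,75,120):w=P[:2]+x*np.array([c,s]);print(x,w.round(1),"radius",np.hypot(*w).round(0))
    M=R.from_rotvec(r.get_obs()["orientation"]).as_matrix();print(M.round(3))
E
python3 fit.py
```

```text
top [ 522.3268393  -144.00157162] -72.5272500364173 3.4038598753283136
-140 [480.3 -10.5] radius 480.0
-120 [486.3 -29.5] radius 487.0
-43 [ 509.4 -103. ] radius 520.0
75 [ 544.8 -215.5] radius 586.0
120 [ 558.4 -258.5] radius 615.0
side [ 519.99290714 -141.68704931] -72.62058872524068 6.9101973630066995
-140 [478.2  -8.1] radius 478.0
-120 [484.1 -27.2] radius 485.0
-43 [ 507.1 -100.7] radius 517.0
75 [ 542.4 -213.3] radius 583.0
120 [ 555.8 -256.2] radius 612.0
[[-0.953  0.302 -0.   ]
 [ 0.302  0.953 -0.001]
 [-0.    -0.001 -1.   ]]
```

Request:
arm_command(plan="-0.048 -0.03 0 10; -0.048 -0.03 0 10", hand=-1)

```text
clock: 0.4
tcp_pos: [0.2701, 0.5506, 0.2448]
orientation: [1.019, 2.971, -0.001]
contact_force: [0.2, -1.0, -0.3]
grip_width: 0.0849
gripper_force: 0.0
```

```bash
cat > go.py <<'E'
# usage: go.py x y z yawY(deg of tool y)  -> tool-frame shift and turn to that pose
import sys;from h import *
o=r.get_obs();M=R.from_rotvec(o["orientation"]).as_matrix();t=np.array(sys.argv[1:4],float)
yaw=np.degrees(np.arctan2(M[1,1],M[0,1]));dy=(float(sys.argv[4])-yaw+180)%360-180
print("t",o["clock"].round(2),"tcp",o["tcp_pos"].round(4),"yawY",yaw.round(2),"shift",(M.T@(t-o["tcp_pos"])).round(4),"turn",-dy.__round__(2),"j",o["joints"].round(2),"F",o["contact_force"].round(1),"w",o["grip_width"].round(4))
E
python3 go.py .5008 .3003 .12 -39.9
```

```text
Traceback (most recent call last):
  File "go.py", line 5, in <module>
    print("t",o["clock"].round(2),"tcp",o["tcp_pos"].round(4),"yawY",yaw.round(2),"shift",(M.T@(t-o["tcp_pos"])).round(4),"turn",-dy.__round__(2),"j",o["joints"].round(2),"F",o["contact_force"].round(1),"w",o["grip_width"].round(4))
              ^^^^^^^^^^^^^^^^
AttributeError: 'float' object has no attribute 'round'
```

```bash
sed -i 's/o\["clock"\].round(2)/round(float(o["clock"]),2)/; s/-dy.__round__(2)/round(-float(dy),2)/; s/o\["grip_width"\].round(4)/round(float(o["grip_width"]),4)/' go.py; python3 go.py .5008 .3003 .12 -39.9
```

```text
t 0.4 tcp [0.2701 0.5506 0.2448] yawY 52.13 shift [-0.3357 -0.056   0.1249] turn 92.03 j [-1.3   0.38  0.12  1.72 -0.05  1.05 -0.26] F [ 0.2 -1.  -0.3] w 0.0849
```

Request:
arm_command(plan="-0.042 -0.007 0.0155 0; -0.042 -0.007 0.0155 0; -0.042 -0.007 0.0155 0; -0.042 -0.007 0.0155 0; -0.042 -0.007 0.0155 0; -0.042 -0.007 0.0155 0; -0.042 -0.007 0.0155 0; -0.042 -0.007 0.0155 0; 0 0 0 10.2; 0 0 0 10.2; 0 0 0 10.2; 0 0 0 10.2; 0 0 0 10.2; 0 0 0 10.2; 0 0 0 10.2; 0 0 0 10.2; 0 0 0 10.2; 0 0 0 0")

```text
clock: 2.65
tcp_pos: [0.501, 0.3024, 0.121]
orientation: [2.838, 1.346, -0.001]
contact_force: [-0.2, 0.5, -0.1]
grip_width: 0.0852
gripper_force: 0.0
```

```bash
python3 go.py .5008 .3003 .06 -39.9; cat > plate.py <<'E'
from h import *
p,W=grab("wrist");hsv=cv2.cvtColor(p,cv2.COLOR_RGB2HSV)
m=cv2.inRange(hsv,(8,90,50),(28,255,255));cv2.imwrite("pics/w1.png",p[:,:,::-1])
q=W[m>0];q=q[np.isfinite(q[:,0])];q=q[(abs(q[:,2]-.012)<.004)&(np.hypot(q[:,0]-.5,q[:,1]-.3)<.08)]
print(len(q),q[:,2].mean(),cv2.minAreaRect((q[:,:2]*1000).astype(np.float32)))
E
python3 plate.py
```

```text
t 2.65 tcp [0.501  0.3024 0.121 ] yawY -39.26 shift [-0.0018  0.0012  0.061 ] turn 0.64 j [-1.09  0.54  0.59  1.91 -0.41  0.81 -0.97] F [-0.2  0.5 -0.1] w 0.0852
5850 0.012375166647701571 ((500.2857666015625, 299.36181640625), (90.8214340209961, 64.23526763916016), 50.106468200683594)
```

View pics/w1.png

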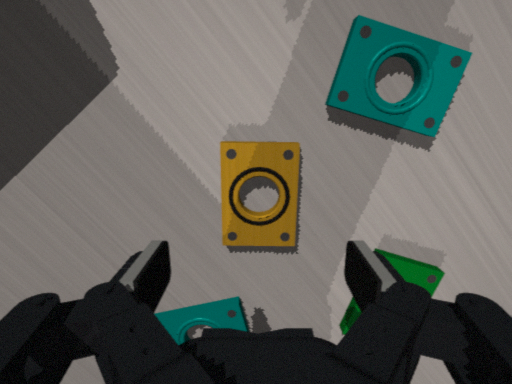

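The view shows the retainer at (260,195), square to the fingers, with the green plate at (400,290) near the right finger. I'll check that the fingers clear it.

```bash
python3 - <<'E'
from h import *
for n in("top","side"):
    p,W=load(n);hsv=cv2.cvtColor(p,cv2.COLOR_RGB2HSV);m=cv2.inRange(hsv,(45,100,30),(100,255,255))
    k,l,st,_=cv2.connectedComponentsWithStats(m)
    for i in range(1,k):
        if st[i,4]<150:continue
        q=W[l==i];q=q[np.isfinite(q[:,0])&(q[:,2]<.03)&(q[:,2]>.004)]*1000
        if len(q)<50: continue
        d=q[:,:2]-[500.3,299.6];a=np.radians(50.1);u=d@[np.cos(a),np.sin(a)];v=d@[-np.sin(a),np.cos(a)]
        b=abs(u)<20;print(n,st[i,:4],"u",u.min(),u.max(),"v",v.min(),v.max(),"in strip |u|<20: v",(v[b].min(),v[b].max()) if b.any() else None)
E
```

```text
top [155 148  38  35] u 54.53653702294762 136.2262963895836 v -152.56218533047004 -52.67832481385172 in strip |u|<20: v None
top [214 183  35  38] u -153.69111379767972 -52.22292779261913 v -166.72721294839045 -85.28028234017522 in strip |u|<20: v None
top [186 243  34  38] u -185.59495264361044 -106.55752449099211 v 5.08805542960648 104.73445267395913 in strip |u|<20: v None
side [231 229  43  27] u -153.57651878334363 -53.53970981296475 v -167.66697977494238 -83.46445173446733 in strip |u|<20: v None
side [139 248  42  40] u 51.691753316623924 135.0878495847959 v -155.26075437844554 -51.88565896596199 in strip |u|<20: v None
side [269 286  56  57] u -188.34513681585548 -104.70014093343164 v 3.395368595080544 104.58463836554223 in strip |u|<20: v None
```

Request:
arm_command(plan="-0.002 0.002 0.03 0.7; 0 0 0.03 0; 0 0 0.025 0; 0 0 0.01 0; 0 0 0 0")

```text
clock: 3.32
tcp_pos: [0.5015, 0.2993, 0.0261]
orientation: [2.847, 1.327, -0.001]
contact_force: [-0.4, 0.7, 0.1]
grip_width: 0.0852
gripper_force: 0.0
```

```bash
python3 go.py .5005 .2995 .017 -39.9
```

```text
t 3.33 tcp [0.5015 0.2993 0.0261] yawY -40.01 shift [-0.0005 -0.0009  0.0091] turn -0.11 j [-1.01  0.68  0.49  1.95 -0.51  0.64 -0.89] F [-0.4  0.7  0.1] w 0.0852
```

Request:
arm_command(plan="-0.001 -0.001 0.009 0; 0 0 0 0")

```text
clock: 3.58
tcp_pos: [0.4999, 0.2994, 0.0173]
orientation: [-2.848, -1.326, 0.0]
contact_force: [-0.8, -0.6, 0.4]
grip_width: 0.0854
gripper_force: 0.0
```

Request:
arm_command(plan="0 0 0 0; 0 0 0 0; 0 0 0 0; 0 0 0 0; 0 0 0 0", hand=1, grip_force=40)

```text
clock: 4.2
tcp_pos: [0.5005, 0.2995, 0.0183]
orientation: [-2.848, -1.326, -0.001]
contact_force: [-1.6, -0.5, 6.6]
grip_width: 0.0621
gripper_force: 41.7
```

```bash
python3 go.py .4843 -.0256 .2 17.4; python3 - <<'E'
from h import *
o=r.get_obs();M=R.from_rotvec(o["orientation"]).as_matrix();print(M.round(2))
E
```

```text
t 4.2 tcp [0.5005 0.2995 0.0183] yawY -40.08 shift [-0.259   0.1969 -0.182 ] turn -57.48 j [-1.    0.69  0.48  1.95 -0.52  0.62 -0.88] F [-1.6 -0.5  6.6] w 0.0621
[[ 0.64  0.77  0.  ]
 [ 0.77 -0.64  0.  ]
 [ 0.   -0.   -1.  ]]
```

Request:
arm_command(plan="0 0 -0.02 0; 0 0 -0.04 0; 0 0 -0.05 0; 0 0 -0.05 0; -0.0324 0.0246 -0.022 0; -0.0324 0.0246 0 0; -0.0324 0.0246 0 0; -0.0324 0.0246 0 0; -0.0324 0.0246 0 0; -0.0324 0.0246 0 0; -0.0324 0.0246 0 0; -0.0324 0.0246 0 0; 0 0 0 -9.6; 0 0 0 -9.6; 0 0 0 -9.6; 0 0 0 -9.6; 0 0 0 -9.6; 0 0 0 -9.5; 0 0 0 0")

```text
clock: 6.58
tcp_pos: [0.4834, -0.0261, 0.1997]
orientation: [-1.862, -2.53, -0.0]
contact_force: [0.3, -0.3, -4.7]
grip_width: 0.061
gripper_force: 45.7
```

```bash
python3 go.py .4843 -.0256 .2 17.4; python3 - <<'E'
from h import *
import fit
p,W=grab("wrist");cv2.imwrite("pics/w2.png",p[:,:,::-1])
Q=W.reshape(-1,3);Q=Q[np.isfinite(Q[:,0])];P=np.array([521.2,-142.9]);a=np.radians(-72.57)
d=Q[:,:2]*1000-P;x=d@[np.cos(a),np.sin(a)];y=d@[-np.sin(a),np.cos(a)]
Q=Q[(Q[:,2]>.008)&(Q[:,2]<.112)&(x>-134)&(x<135)&(abs(y)<55)];b=fit.run(Q[::10]);print(len(Q),b.x[:2],np.degrees(b.x[2]),b.fun)
E
```

```text
t 6.58 tcp [ 0.4834 -0.0261  0.1997] yawY 17.29 shift [ 0.0002  0.001  -0.0003] turn -0.11 j [-0.57  0.24  0.57  2.08 -0.17  0.87  0.41] F [ 0.3 -0.3 -4.7] w 0.061
2844 [ 521.05474087 -146.03833696] -71.79390135115511 3.4928476477915003
```

View pics/w2.png

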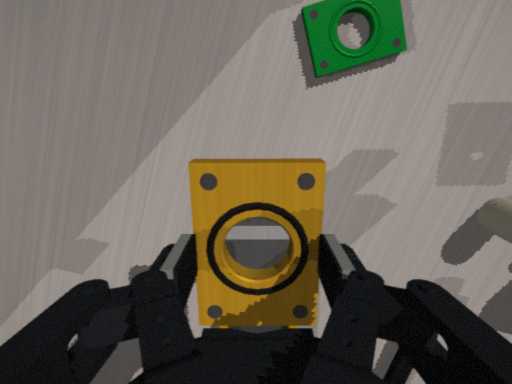

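```bash
python3 - <<'E'
from h import *
P=np.array([521.2,-142.9]);a=np.radians(-72.57)
for n in("top","side"):
    Q=np.load(n+"ramp.npy")*1000;d=Q[:,:2]-P;x=d@[np.cos(a),np.sin(a)];y=d@[-np.sin(a),np.cos(a)];z=Q[:,2]
    m=(abs(y)<30)&(x>-70)&(x<-10);print(n,"lower dx",m.sum(),np.median(x[m]+(z[m]-12)/.85))
    m=(abs(y)<30)&(x>15)&(x<105);print("pad z",np.median(z[m]))
    m=(abs(y)<17)&(x>-125)&(x<-97);print("board dx",m.sum(),np.median(x[m]+89+(z[m]-69)/.839))
    m=(z>28)&(x>110);print("stop x",np.percentile(x[m],[2,98]),"y",np.percentile(y[m],[2,98]))
    m=(x>10)&(x<110)&(z>19)&(z<30);print("rails y",np.percentile(y[m],[2,50,98]));
    for s in(-1,1):
        k=m&(y*s>0);print(s,np.polyfit(x[k],y[k],1))
    m=(x<-96)&(z>60);print("board y",np.percentile(y[m],[3,97]),x[m].min())
E
```

```text
top lower dx 418 1.1033282666785897
pad z 12.096271374119949
board dx 122 0.9268060737396446
stop x [120.55371609 129.87296813] y [-44.4553137   46.71062436]
rails y [-46.73966509  -5.96779633  48.02336036]
-1 [ 2.01469303e-02 -4.28529710e+01]
1 [-2.08350262e-02  4.33878721e+01]
board y [-20.21380342  21.54591521] -134.78863241770748
side lower dx 0 nan
pad z 12.851672675964876
board dx 356 -53.80019705346682
stop x [120.92312924 132.24394221] y [-47.00531531  44.8050191 ]
rails y [-48.63811953 -38.9300452   46.7215223 ]
-1 [-3.80209441e-03 -4.37133659e+01]
1 [-7.02616363e-03  4.21285011e+01]
board y [-21.57560181  17.48949482] -133.17619611901884
  return _methods._mean(a, axis=axis, dtype=dtype,
  ret = ret.dtype.type(ret / rcount)
```

Request:
arm_command(plan="0.002 0.001 0.025 -0.1; 0 0 0.025 0; 0 0 0.02 0; 0 0 0.006 0; 0 0 0 0; 0 0 0 0", grip_force=20)

```text
clock: 7.38
tcp_pos: [0.4849, -0.0235, 0.1241]
orientation: [1.858, 2.532, 0.002]
contact_force: [0.2, 0.1, -4.6]
grip_width: 0.0614
gripper_force: 45.8
```

Request:
arm_command(plan="0 0 0.002 0; 0 0 0.001 0; 0 0 0 0")

```text
clock: 7.75
tcp_pos: [0.4852, -0.0236, 0.1215]
orientation: [1.857, 2.533, 0.003]
contact_force: [-2.2, -1.3, 7.8]
grip_width: 0.0616
gripper_force: 47.9
```

Request:
arm_command(plan="0 0 0 0; 0 0 0.001 0; 0 0 0.001 0; 0 0 0 0", hand=1, grip_force=20)

```text
clock: 8.25
tcp_pos: [0.4854, -0.0238, 0.1207]
orientation: [1.858, 2.532, 0.004]
contact_force: [-7.3, -0.8, 24.3]
grip_width: 0.0616
gripper_force: 50.6
```

Request:
arm_command(plan="0 0 -0.001 0; 0 0 0 0")

```text
clock: 8.5
tcp_pos: [0.4853, -0.0237, 0.1211]
orientation: [1.857, 2.532, 0.003]
contact_force: [-4.8, -0.7, 15.9]
grip_width: 0.0614
gripper_force: 49.2
```

Request:
arm_command(plan="0 0 0 0; 0 0 0 0; 0 0 0 0; 0 0 0 0; 0 0 0 0; 0 0 0 0", hand=-1)

```text
clock: 9.25
tcp_pos: [0.4842, -0.0234, 0.1192]
orientation: [-1.857, -2.534, 0.0]
contact_force: [0.6, -1.0, 0.0]
grip_width: 0.0854
gripper_force: 0.0
```

```bash
cat > see.py <<'E'
import sys;from h import *
P=np.array([521.5,-143.8]);a=np.radians(-72.6)
def rf(W):
    d=W[...,:2]*1000-P;return np.stack([d@[np.cos(a),np.sin(a)],d@[-np.sin(a),np.cos(a)],W[...,2]*1000],-1)
def bronze(p,W):
    hsv=cv2.cvtColor(p,cv2.COLOR_RGB2HSV);X=rf(W)
    m=(cv2.inRange(hsv,(8,90,50),(22,255,255))>0)&np.isfinite(X[...,0])
    return X[m]
if __name__=="__main__":
    n=sys.argv[1];p,W=grab(n);c=[int(v) for v in sys.argv[3:7]] if len(sys.argv)>3 else [0,384,0,512]
    cv2.imwrite(f"pics/{sys.argv[2]}.png",cv2.resize(p[c[0]:c[1],c[2]:c[3],::-1],None,fx=3 if len(sys.argv)>3 else 1,fy=3 if len(sys.argv)>3 else 1))
E
python3 see.py side s2 110 240 240 400
```

```text
(no output)
```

View pics/s2.png

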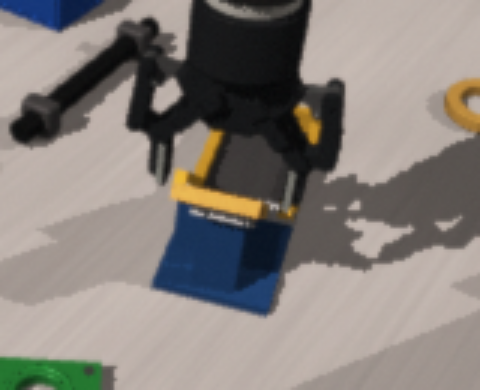

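The plate's uphill edge shows at (220,195), so it seems to lie along the board between the open fingers. I'll measure its plane.

```bash
cat > plane.py <<'E'
import sys;from see import *
n=sys.argv[1];p,W=grab(n);X=bronze(p,W);lo,hi,zl=[float(v) for v in sys.argv[2:5]]
X=X[(X[:,0]>lo)&(X[:,0]<hi)&(abs(X[:,1])<42)&(X[:,2]>zl)]
for _ in range(5):
    c=np.median(X,0) if _==0 else X.mean(0);nrm=np.linalg.svd(X-c)[2][2] if len(X)<5000 else np.linalg.eigh(np.cov((X-c).T))[1][:,0]
    e=abs((X-c)@nrm);X=X[e<max(2,np.percentile(e,85))] if _<4 else X
nrm=nrm*np.sign(nrm[2]);print(len(X),"c",c.round(1),"normal",nrm.round(3),"tilt",np.degrees(np.arccos(nrm[2])).round(1),"x",X[:,0].min().round(1),X[:,0].max().round(1),"y",np.percentile(X[:,1],[1,99]).round(1),"z",X[:,2].min().round(1),X[:,2].max().round(1))
E
python3 plane.py wrist -190 -60 60;python3 plane.py top -190 -60 60
```

```text
6631 c [-125.5    1.1  116.9] normal [0.628 0.    0.778] tilt 38.9 x -151.4 -60.2 y [-30.4  32.8] z 65.7 137.6
  return _methods._mean(a, axis=axis, dtype=dtype,
  ret = um.true_divide(
Traceback (most recent call last):
  File "plane.py", line 6, in <module>
    e=abs((X-c)@nrm);X=X[e<max(2,np.percentile(e,85))] if _<4 else X
                                 ~~~~~~~~~~~~~^^^^^^
IndexError: index -1 is out of bounds for axis 0 with size 0
```

```bash
python3 - <<'E'
from see import *
import numpy as np
o=r.get_obs();print("tcp rf",rf(o["tcp_pos"]).round(1))
s,c=np.sin(np.radians(40)),np.cos(np.radians(40));pr=None
for t in list(range(0,131,10)):
    q=np.radians(t)
    if t<=90:u,n=72*np.cos(q)+6*np.sin(q),72*np.sin(q)+6*np.cos(q)
    else:
        f=q-np.pi/2;u,n=6*np.cos(f)-58*np.sin(f),14+6*np.sin(f)+58*np.cos(f)
    g=np.array([-89-u*c+n*s,69+u*s+n*c])
    print(t,g.round(1),None if pr is None else ("tool dx,dz",(-(g-pr)).round(1)));pr=g
E
```

```text
tcp rf [-126.     0.4  119.3]
0 [-140.3  119.9] None
10 [-132.3  129.4] ('tool dx,dz', array([-8. , -9.5]))
20 [-122.9  137. ] ('tool dx,dz', array([-9.3, -7.6]))
30 [-112.6  142.6] ('tool dx,dz', array([-10.4,  -5.6]))
40 [-101.5  145.9] ('tool dx,dz', array([-11.1,  -3.3]))
50 [-90.  146.9] ('tool dx,dz', array([-11.5,  -1. ]))
60 [-78.5 145.5] ('tool dx,dz', array([-11.5,   1.4]))
70 [-67.4 141.9] ('tool dx,dz', array([-11.2,   3.7]))
80 [-56.9 136. ] ('tool dx,dz', array([-10.5,   5.9]))
90 [-47.3 128. ] ('tool dx,dz', array([-9.5,  7.9]))
100 [-39.4 121.6] ('tool dx,dz', array([-7.9,  6.4]))
110 [-32.8 113.9] ('tool dx,dz', array([-6.7,  7.7]))
120 [-27.6 105.2] ('tool dx,dz', array([-5.2,  8.7]))
130 [-23.9  95.7] ('tool dx,dz', array([-3.6,  9.5]))
```

Request:
arm_command(plan="0.0145 0.001 0 0; 0 0 0 0")

```text
clock: 9.65
tcp_pos: [0.4805, -0.0077, 0.1192]
orientation: [-1.854, -2.535, -0.0]
contact_force: [0.4, -0.9, -0.1]
grip_width: 0.0853
gripper_force: 0.0
```

Request:
arm_command(plan="0 0 0 0; 0 0 0 0; 0 0 0 0; 0 0 0 0; 0 0 0 0", hand=1, grip_force=20)

```text
clock: 10.28
tcp_pos: [0.481, -0.0092, 0.1194]
orientation: [-1.857, -2.534, -0.001]
contact_force: [-0.6, 2.1, 5.2]
grip_width: 0.0636
gripper_force: 23.1
```

```bash
python3 plane.py wrist -190 -60 60
```

```text
5411 c [-126.3    0.9  117.4] normal [0.625 0.    0.78 ] tilt 38.7 x -151.3 -61.1 y [-30.7  37.3] z 66.3 137.0
```

Request:
arm_command(plan="-0.005 0 -0.0045 0; -0.0045 0 -0.0045 0; -0.0047 0 -0.0038 0; -0.0047 0 -0.0038 0; -0.0052 0 -0.0028 0; -0.0052 0 -0.0028 0; -0.0055 0 -0.0016 0; -0.0055 0 -0.0016 0; 0 0 0 0")

```text
clock: 11.45
tcp_pos: [0.493, -0.0484, 0.1451]
orientation: [-1.858, -2.533, -0.0]
contact_force: [-3.2, 3.4, 5.4]
grip_width: 0.0636
gripper_force: 23.5
```

```bash
python3 plane.py wrist -160 -40 60; python3 see.py side s3 90 240 240 400; python3 go.py .48 0 .1 17.4
```

```text
3256 c [-109.    -1.1  148.9] normal [ 0.97  -0.044  0.239] tilt 76.2 x -116.5 -86.8 y [-31.   32.1] z 68.4 165.3
t 11.55 tcp [ 0.493  -0.0482  0.1449] yawY 17.5 shift [0.0499 0.0021 0.0449] turn 0.1 j [-0.47  0.35  0.54  2.1  -0.26  0.76  0.53] F [-2.6  4.   2.9] w 0.0633
```

View pics/s3.png

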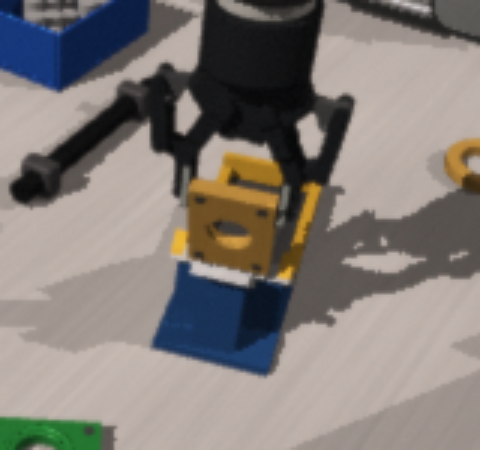

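The plate is now nearly upright. Its plain face is at (235,230), its foot is on the white board, and it is pivoting in the pads as planned. I'll continue past upright.

Request:
arm_command(plan="-0.0057 0 -0.0005 0; -0.0057 0 -0.0005 0; -0.0057 0 0.0007 0; -0.0057 0 0.0007 0; -0.0056 0 0.0018 0; -0.0056 0 0.0018 0; -0.0052 0 0.003 0; -0.0052 0 0.003 0; -0.0047 0 0.004 0; -0.0047 0 0.004 0; 0 0 0 0; 0 0 0 0")

```text
clock: 13.05
tcp_pos: [0.5108, -0.102, 0.1276]
orientation: [1.857, 2.528, -0.0]
contact_force: [1.9, -4.9, 5.7]
grip_width: 0.0636
gripper_force: 22.4
```

```bash
python3 plane.py wrist -130 0 60; python3 see.py side s4 90 240 240 400; python3 go.py .48 0 .1 17.4
```

```text
15124 c [-70.1   1.6 127.5] normal [-0.893  0.001  0.449] tilt 63.3 x -96.0 -53.3 y [-29.8  33.1] z 75.7 158.4
t 13.15 tcp [ 0.5108 -0.102   0.1276] yawY 17.41 shift [0.1067 0.001  0.0271] turn 0.01 j [-0.34  0.42  0.52  2.06 -0.3   0.74  0.67] F [ 1.  -3.6  6.7] w 0.0635
```

View pics/s4.png

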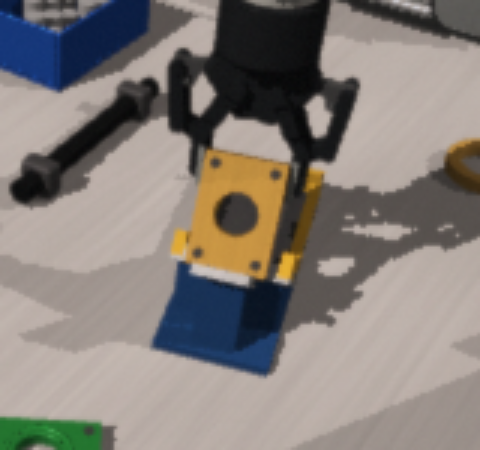

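Past upright: the plane fit gives 2.04 rad with the centre about 49 mm from the step, and the image shows the plain face up at (240,215). I'll lower it further and then release.

Request:
arm_command(plan="-0.0045 0 0.0035 0; -0.0045 0 0.0035 0; -0.004 0 0.0035 0; -0.004 0 0.0035 0; -0.0035 0 0.004 0; -0.0035 0 0.004 0; -0.003 0 0.004 0; 0 0 0 0; 0 0 0 0")

```text
clock: 14.28
tcp_pos: [0.5176, -0.1254, 0.1008]
orientation: [1.857, 2.533, -0.0]
contact_force: [1.2, -4.4, 3.7]
grip_width: 0.0638
gripper_force: 26.4
```

```bash
python3 plane.py wrist -130 20 50; python3 go.py .48 0 .1 17.4
```

```text
23447 c [-54.8   1.4 111.2] normal [-0.587 -0.     0.809] tilt 36.0 x -97.0 -23.1 y [-30.2  32.8] z 78.2 135.0
t 14.32 tcp [ 0.5176 -0.1253  0.1009] yawY 17.51 shift [0.1308 0.0019 0.0007] turn 0.11 j [-0.27  0.48  0.49  2.04 -0.34  0.7   0.75] F [ 3.2 -4.4  3.5] w 0.0636
```

Request:
arm_command(plan="-0.001 0 0.005 0; -0.001 0 0.005 0; 0 0 0.005 0; 0 0 0.005 0; 0 0 0.005 0; 0.001 0 0.005 0; 0 0 0 0")

```text
clock: 15.2
tcp_pos: [0.5186, -0.1285, 0.0711]
orientation: [1.857, 2.528, -0.002]
contact_force: [3.6, -9.0, 2.9]
grip_width: 0.0632
gripper_force: 34.2
```

```bash
python3 plane.py wrist -130 20 40; python3 go.py .48 0 .1 17.4
```

```text
32875 c [-55.9   1.7  96. ] normal [-0.18  -0.     0.984] tilt 10.4 x -98.5 -8.8 y [-30.2  32.7] z 86.3 105.7
t 15.25 tcp [ 0.5186 -0.1284  0.0712] yawY 17.41 shift [ 0.134   0.0017 -0.0294] turn 0.01 j [-0.24  0.53  0.46  2.05 -0.38  0.64  0.78] F [  4.3 -11.4   2.5] w 0.0635
```

Request:
arm_command(plan="0 0 0 0; 0 0 0 0; 0 0 -0.01 0; 0 0 -0.04 0; 0 0 -0.05 0; 0 0 -0.05 0; 0 0 0 0; 0 0 0 0", hand=-1)

```text
clock: 16.25
tcp_pos: [0.5171, -0.1252, 0.2206]
orientation: [-1.856, -2.534, -0.001]
contact_force: [0.3, -0.1, -1.1]
grip_width: 0.0855
gripper_force: 0.0
```

```bash
python3 plane.py side -130 150 5; python3 plane.py wrist -130 150 5;python3 see.py side s5 90 240 240 400
```

```text
294 c [20.3  1.6 49.7] normal [0.261 0.004 0.965] tilt 15.1 x -84.0 127.4 y [-41.3  41.4] z 14.8 81.6
3348 c [-28.3   1.8  57. ] normal [0.413 0.007 0.91 ] tilt 24.4 x -84.5 104.2 y [-41.5  41.4] z 10.0 80.8
```

View pics/s5.png

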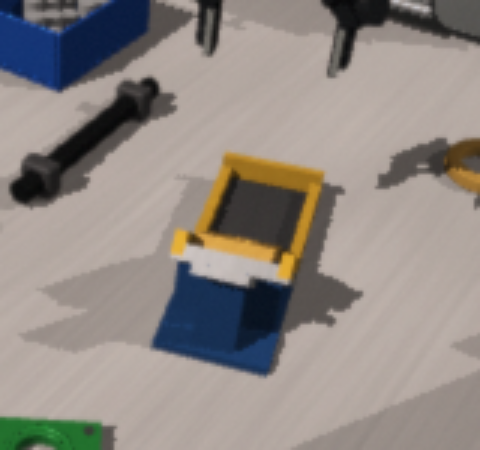

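The plate lies on the lower ramp just below the step, with its edge at (240,243). It may be sliding or stuck, so I'll measure it twice.

```bash
cat > ext.py <<'E'
from see import *
def m(n):
    p,W=grab(n);X=bronze(p,W);X=X[(abs(X[:,1])<31)&(X[:,0]>-100)&(X[:,0]<117)&(X[:,2]>5)]
    t=r.get_obs()["clock"]
    for x0 in range(-90,118,15):
        k=X[(X[:,0]>=x0)&(X[:,0]<x0+15)]
        if len(k)>8:print(n,round(float(t),2),x0,len(k),"z-surf",np.median(k[:,2]-np.where(k[:,0]<0,12-.85*k[:,0],12)).round(1))
    print("xr",np.percentile(X[:,0],[1,99]).round(1))
m("top");m("wrist")
E
python3 ext.py
```

```text
top 16.45 -75 19 z-surf 0.8
top 16.45 -60 124 z-surf 13.9
top 16.45 -45 105 z-surf 17.7
top 16.45 -30 38 z-surf 18.2
top 16.45 -15 12 z-surf 19.8
xr [-62.1 -12.2]
wrist 16.5 -75 59 z-surf 2.0
wrist 16.5 -60 1013 z-surf 16.3
wrist 16.5 -45 797 z-surf 19.5
wrist 16.5 -30 421 z-surf 21.1
wrist 16.5 -15 633 z-surf 22.8
wrist 16.5 0 518 z-surf 19.5
wrist 16.5 15 203 z-surf 11.4
xr [-60.3  23.2]
```

Request:
arm_command(plan="0.05 0 0 0; 0.05 0 0 0; 0 0 0 0; 0 0 0 0")

```text
clock: 17.0
tcp_pos: [0.4875, -0.0308, 0.2205]
orientation: [-1.857, -2.534, 0.001]
contact_force: [-0.6, -0.8, -0.4]
grip_width: 0.0858
gripper_force: 0.0
```

```bash
python3 ext.py
```

```text
top 17.05 0 14 z-surf 14.5
top 17.05 15 14 z-surf 8.7
xr [ 5.7 21.6]
wrist 17.1 -75 50 z-surf 2.0
wrist 17.1 -60 842 z-surf 13.3
wrist 17.1 -45 430 z-surf 19.5
wrist 17.1 -30 218 z-surf 21.2
wrist 17.1 -15 473 z-surf 22.1
wrist 17.1 0 286 z-surf 19.6
wrist 17.1 15 97 z-surf 12.0
xr [-60.3  18.6]
```

The plate has stopped bridging the slope and the pad, as the task warned. I'll fit its plane, locate the bore, and measure the finger size in the tool frame.

```bash
python3 - <<'E'
from see import *
o=r.get_obs();p,W=grab("wrist");M=R.from_rotvec(o["orientation"]).as_matrix()
X=bronze(p,W);X=X[(abs(X[:,1])<31)&(X[:,0]>-70)&(X[:,0]<60)]
X=X[X[:,2]-np.where(X[:,0]<0,12-.85*X[:,0],12)>9]
for i in range(8):
    c=X.mean(0);n=np.linalg.eigh(np.cov((X-c).T))[1][:,0];e=abs((X-c)@n);X=X[e<max(1.5,np.percentile(e,92))]
n*=np.sign(n[2]);print("plane",len(X),c.round(1),n.round(3),np.degrees(np.arccos(n[2])).round(1),"x",np.percentile(X[:,0],[.5,99.5]).round(1),"z",np.percentile(X[:,2],[.5,99.5]).round(1),"y",np.percentile(X[:,1],[1,99]))
T=(W-o["tcp_pos"])@M*1000
k=np.isfinite(T[...,0])&(abs(T[...,2])<40)&(abs(T[...,1])<75)&(T[...,2]>-40);F=T[k]
for s in(-1,1):
    for z in range(-40,20,6):
        q=F[(F[:,1]*s>0)&(F[:,2]>=z)&(F[:,2]<z+6)]
        if len(q)>5:print(s,z,len(q),"x",np.percentile(q[:,0],[2,98]).round(1),"y",np.percentile(q[:,1],[2,98]).round(1))
E
```

```text
plane 1634 [-22.3  -0.   52.3] [ 0.585 -0.001  0.811] 35.8 x [-54.2  19.4] z [22.  75.3] y [-30.04777006  30.52681651]
-1 -40 418 x [ 1.8 11.9] y [-52.4 -42.9]
-1 -34 431 x [-4.3 11.4] y [-56.  -42.7]
-1 -28 477 x [-9.9 11.2] y [-56.3 -42.8]
-1 -22 423 x [-10.6  11.2] y [-56.2 -42.8]
-1 -16 386 x [-10.3  11.3] y [-56.3 -42.8]
-1 -10 287 x [-10.3  11.2] y [-55.  -42.8]
-1 -4 120 x [-9.9 10.6] y [-45.3 -42.9]
1 -40 415 x [ 1.9 11.9] y [41.8 51.5]
1 -34 418 x [-4.3 11.4] y [41.8 55.1]
1 -28 500 x [-10.2  11.3] y [41.8 55.3]
1 -22 419 x [-10.3  11.2] y [41.8 55.2]
1 -16 370 x [-10.4  11.2] y [41.9 55.5]
1 -10 310 x [-10.2  11.3] y [41.9 54. ]
1 -4 111 x [-10.   10.7] y [41.8 45.9]
```

Request:
arm_command(plan="-0.025 0 0 10; 0 0 0 10; 0 0 0 10; 0 0 0 10; 0 0 0 10; 0 0 0 10; 0 0 0 10; 0 0 0 10; 0 0 0 10; 0 0 0 0", hand=1)

```text
clock: 18.4
tcp_pos: [0.4951, -0.0551, 0.2206]
orientation: [3.104, 0.478, -0.0]
contact_force: [-0.3, -0.5, 0.2]
grip_width: 0.0
gripper_force: 0.0
```

```bash
python3 go.py .5012 -.0789 .1 -72.6; python3 ext.py | grep xr; python3 - <<'E'
from see import *
o=r.get_obs();p,W=grab("wrist");M=R.from_rotvec(o["orientation"]).as_matrix();print(M.round(2))
T=(W-o["tcp_pos"])@M*1000;F=T[np.isfinite(T[...,0])&(abs(T[...,1])<30)&(abs(T[...,0])<20)]
for z in range(-20,20,3):
    q=F[(F[:,2]>=z)&(F[:,2]<z+3)]
    if len(q)>3:print(z,len(q),"x",np.percentile(q[:,0],[2,98]).round(1),"y",np.percentile(q[:,1],[2,98]).round(1))
E
```

```text
t 18.4 tcp [ 0.4951 -0.0551  0.2206] yawY -72.48 shift [-0.0013  0.0244  0.1207] turn 0.12 j [-0.77  0.29  0.91  2.04 -0.29  0.94 -0.97] F [-0.3 -0.5  0.2] w 0.0
xr [-44.8 -43. ]
xr [-60.2  19.8]
[[ 0.95  0.3  -0.  ]
 [ 0.3  -0.95 -0.  ]
 [-0.    0.   -1.  ]]
-20 118 x [ 6.4 10.9] y [-10.1  13. ]
-17 201 x [ 5.9 10.8] y [-12.8  13.4]
-14 187 x [ 5.9 10.9] y [-12.6  13.2]
-11 186 x [ 5.8 10.9] y [-12.8  13.1]
-8 176 x [ 5.8 10.8] y [-12.6  13.3]
-5 157 x [ 5.8 10.9] y [-12.9  13.2]
-2 150 x [ 5.9 10.8] y [-12.4  13.3]
1 134 x [ 5.9 10.7] y [-12.6  12.9]
4 123 x [ 5.8 10.8] y [-11.4  12. ]
7 43 x [ 9.2 10.7] y [-6.   7.3]
```

Request:
arm_command(plan="-0.001 0.0245 0 0; 0 0 0.05 0; 0 0 0.05 0; 0 0 0.02 0; 0 0 0.01 0; 0 0 0 0")

```text
clock: 19.3
tcp_pos: [0.502, -0.0787, 0.091]
orientation: [3.104, 0.479, 0.001]
contact_force: [0.2, 0.5, 1.1]
grip_width: 0.0002
gripper_force: 0.0
```

```bash
python3 -c "
from see import *
o=r.get_obs();print(rf(o['tcp_pos']).round(1),o['contact_force'].round(1))"
```

```text
[-67.9   0.8  91. ] [0.2 0.5 1.1]
```

Clear so far. Next I'll push along the slope.

Request:
arm_command(plan="0 0.003 0.004 0; 0 0.004 0.004 0; 0 0.005 0.0042 0; 0 0.005 0.0042 0; 0 0.005 0.0042 0; 0 0.005 0.0042 0; 0 0 0 0")

```text
clock: 20.18
tcp_pos: [0.5117, -0.1046, 0.0671]
orientation: [3.104, 0.479, 0.007]
contact_force: [2.2, -0.3, 4.2]
grip_width: 0.0001
gripper_force: 2.1
```

```bash
cat > st.py <<'E'
from see import *
o=r.get_obs();print(rf(o['tcp_pos']).round(1),o['contact_force'].round(1))
for n in("top","side","wrist"):
    p,W=grab(n);X=bronze(p,W);X=X[(abs(X[:,1])<33)&(X[:,0]>-75)&(X[:,0]<116)]
    X=X[X[:,2]-np.where(X[:,0]<0,12-.85*X[:,0],12)>8]
    if len(X)<15:print(n,len(X));continue
    c=np.median(X,0)
    for i in range(6):
        e=abs((X-c)@(N:=np.linalg.eigh(np.cov((X-c).T))[1][:,0]));X=X[e<max(1.5,np.percentile(e,90))];c=X.mean(0)
    N*=np.sign(N[2]);print(n,len(X),c.round(1),"tilt",np.degrees(np.arccos(N[2])).round(1),"x",np.percentile(X[:,0],[1,99]).round(1),"z",np.percentile(X[:,2],[1,99]).round(1),"y",np.percentile(X[:,1],[1,99]).round(1))
E
python3 st.py
```

```text
[-40.4   2.4  67.1] [ 2.2 -0.3  4.2]
top 5
side 117 [-0.1 -4.5 44.2] tilt 21.0 x [-33.9  41.3] z [27.9 57.2] y [-30.2  32.4]
wrist 8771 [ 9.2  7.6 40.1] tilt 21.5 x [-31.7  50.9] z [23.6 56.2] y [-28.9  32.7]
```

Request:
arm_command(plan="-0.002 0.005 0.0042 0; 0 0.005 0.0042 0; 0 0.005 0.0042 0; 0 0.005 0.0042 0; 0 0.005 0.0042 0; 0 0.005 0.0042 0; 0 0.005 0.0042 0; 0 0.005 0.0042 0; 0 0.005 0.002 0; 0 0 0 0")

```text
clock: 21.58
tcp_pos: [0.5221, -0.1459, 0.0315]
orientation: [-3.102, -0.48, -0.003]
contact_force: [-1.0, 4.3, 15.6]
grip_width: -0.0001
gripper_force: 12.8
```

```bash
python3 st.py
```

```text
[ 2.2 -0.1 31.5] [-1.   4.3 15.6]
top 6
side 174 [ 44.3 -10.7  24.7] tilt 0.6 x [ 7.8 96.6] z [23.  26.1] y [-32.1  31.1]
wrist 12003 [61.2  8.2 24.4] tilt 0.2 x [10.4 98.2] z [23.2 25.7] y [-30.3  31.3]
```

Request:
arm_command(plan="0 0.004 0 0; 0 0.005 0 0; 0 0.005 0 0; 0 0.004 0 0; 0 0.002 0 0; 0 0 0 0")

```text
clock: 22.48
tcp_pos: [0.5275, -0.1609, 0.0314]
orientation: [-3.095, -0.483, -0.0]
contact_force: [-3.9, 14.1, 24.1]
grip_width: -0.0001
gripper_force: 14.9
```

```bash
python3 st.py
```

```text
[18.1  0.6 31.4] [-3.9 14.1 24.1]
top 2
side 163 [59.4 -9.3 24.7] tilt 0.4 x [ 25.1 108.1] z [23.3 26. ] y [-31.6  31.5]
wrist 12055 [77.2  9.1 24.4] tilt 0.3 x [ 25.9 114. ] z [23.2 25.7] y [-29.7  32. ]
```

Request:
arm_command(plan="0 0.002 0 0; 0 0.002 0 0; 0 0.001 0 0; 0 0 0 0")

```text
clock: 23.12
tcp_pos: [0.529, -0.1654, 0.0314]
orientation: [-3.094, -0.483, 0.0]
contact_force: [-3.1, 14.0, 24.1]
grip_width: 0.0001
gripper_force: 15.2
```

```bash
python3 st.py
```

```text
[22.8  0.7 31.4] [-3.1 14.  24.1]
top 3
side 172 [64.  -7.5 24.7] tilt 0.6 x [ 28.6 113. ] z [23.2 26. ] y [-31.6  32. ]
wrist 11375 [79.4  9.7 24.4] tilt 0.3 x [ 30.4 115.5] z [23.1 25.7] y [-29.1  32.2]
```

Request:
arm_command(plan="0 0.001 0 0; 0 0.001 0 0; 0 0.001 0 0; 0 0 0 0")

```text
clock: 23.78
tcp_pos: [0.5299, -0.1682, 0.0314]
orientation: [-3.094, -0.484, 0.0]
contact_force: [-4.6, 14.2, 24.2]
grip_width: -0.0001
gripper_force: 15.2
```

Request:
arm_command(plan="0 0.001 0 0; 0 0.001 0 0; 0 0 0 0")

```text
clock: 24.15
tcp_pos: [0.5301, -0.1687, 0.0314]
orientation: [-3.092, -0.484, 0.001]
contact_force: [-6.2, 17.4, 27.6]
grip_width: 0.0
gripper_force: 17.4
```

```bash
python3 st.py
```

```text
[26.4  0.8 31.4] [-6.2 17.4 27.6]
top 4
side 153 [67.4 -6.5 24.6] tilt 0.4 x [ 32.1 112.9] z [23.2 25.9] y [-31.4  32.1]
wrist 10633 [80.5 10.5 24.4] tilt 0.3 x [ 33.8 115.4] z [23.2 25.6] y [-28.5  32.3]
```

The force is rising and the motion has stalled, so the plate is against the stop. I'll back off and verify.

Request:
arm_command(plan="0 -0.004 0 0; 0 -0.008 -0.004 0; 0 0 -0.04 0; 0 0 -0.06 0; 0 -0.04 -0.05 0; 0 -0.05 0 0; 0 -0.05 0 0; 0 0 0 0")

```text
clock: 25.3
tcp_pos: [0.483, -0.0271, 0.1823]
orientation: [-3.1, -0.49, 0.004]
contact_force: [0.3, -0.1, -0.3]
grip_width: -0.0
gripper_force: 0.0
```

```bash
python3 st.py; python3 - <<'E'
from see import *
p,W=grab("top");X=bronze(p,W);X=X[(abs(X[:,1])<36)&(X[:,0]>10)&(X[:,0]<117)&(abs(X[:,2]-24)<4)];print(len(X),cv2.minAreaRect(X[:,:2].astype(np.float32)))
cv2.imwrite("pics/t6.png",cv2.resize(p[150:260,270:410,::-1],None,fx=4,fy=4))
E
```

```text
[-122.9   -1.9  182.3] [ 0.3 -0.1 -0.3]
top 261 [72.1  0.6 24. ] tilt 1.1 x [ 30.  115.4] z [21.6 26.1] y [-29.9  32.2]
side 258 [67.  -4.5 24.6] tilt 0.3 x [ 32.4 115.2] z [23.2 26.1] y [-31.5  31. ]
wrist 4059 [73.4  1.2 24.3] tilt 0.1 x [ 32.7 115.3] z [22.9 25.7] y [-31.1  31.5]
485 ((73.3464584350586, 1.817556381225586), (87.38375091552734, 63.74834442138672), 0.33921611309051514)
```

View pics/t6.png

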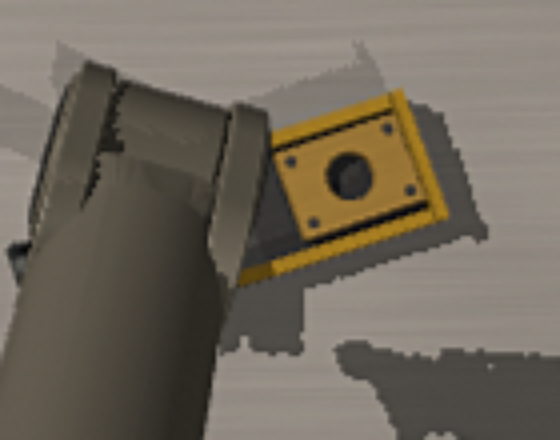

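The retainer lies plain side up at (350,175), square between the rails and against the end stop.

```bash
python3 -c "
from bench import ticket;print(ticket.hand_in())"
```

```text
the job is handed in; nothing more can be done
None
```

I handed the job in at about 25 s, with no verdict returned: the retainer went over the step and now lies flat on the pad, seal side down, square against the end stop, and the arm never went near the piston, roller or stud bolt (not re-measured).

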